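# Show the steaming plate to the phone

## Robot

A 7-joint arm with a two-finger parallel gripper is mounted at the origin on the work surface. World frame = base frame: x ahead of the robot, y to its left, z up, the work surface at z = 0. Lengths are in m, angles in rad, forces in N, time in s.
With the tool pointing down it reaches from about 0.425 to 0.925 m from the base axis. Payload 6.8 kg.
Tool frame: the origin (TCP) lies at the very end of the fingers, on their centre line; the grasp point (between the pads) lies bot.grip_depth behind it (bot.grip_depth is the distance from the TCP to the grasp point, in m); z points along the fingers, y is the line along which they close (so a half turn about z gives the same grasp; the last joint's range is limited). The gripper opens to 85 mm and grips with 20 to 120 N. Pads are 22 mm wide; open, the fingers measure 114 mm over their backs; the gripper's body (76 mm by 85 mm) begins 54 mm behind the grasp point. The pads swing forward as they close: fully open they stand 13 mm farther back than shut.
Start: joints at [-1.403, 0.477, 0.022, 1.555, -0.011, 1.109, -0.083], TCP at [0.184, 0.65, 0.231] pointing down, gripper open.
Joint ranges: [-2.96, 2.96], [-0.34, 2.1], [-1.41, 1.46], [0.24, 2.44], [-1.37, 4.51], [0.17, 1.92], [-2.96, 2.96]. Speed limits (rad/s): [2.39, 2.39, 3.14, 3.14, 3.14, 3.14, 3.14].

## Interface

Orientations are given as a unit quaternion [w, x, y, z].
In Python, from station import bot gives the robot as it stands.
- The arm moves only by the tool send_rows, never from a script. Its arguments are lists of equal length, an entry for each row: "slide": the shift along the tool's x, y, z in mm, a list of three; "roll": the turn about the tool's z in degrees; "claw": the opening, from 0 (shut) to 1 (fully open). A call has exactly 8 rows; each row is the pose to reach, as a shift and turn from the pose commanded when the call began, along the tool's axes at that moment; what a row does not reach only later rows make up. A row lasts 1/12 s, in which the tool goes at most 41.7 mm and 7.16 degrees, less where a joint would pass 70% of its speed; a pose out of reach is approached as far as the arm can. A call with a gripper value outside its range is refused whole. The fingers move at their own pace and stop on an object; "force" is the grip in N (left out, the last holds). Time passes only in rows, so rows that repeat a pose let the fingers close, or fill a call up. It gives the time, the measured TCP pose, the force, the opening and the grip force at its end, in the units of the state.
- bot.get_obs(): the state, without advancing time (a new reading comes with each control period).
- bot.read_camera(name): name is "scene" or "top"; returns the picture (400x640x3 uint8, red, green, blue); there is no depth.
- bot.camera_model(name): a dict with "camera_matrix" (3x3 intrinsics, pixels), "camera_from_world" (4x4, takes a point from world to camera coordinates). Camera axes: x right, y down, z forward; pixel columns grow to the right and rows downward; lengths in m; the calibration is good to about 2 mm. A picture is of the moment at which its call begins. camera_model takes no time and is no camera call.
- bot.hand_in(): hands the job in; it is judged then, once.
The state is a dict: "t": time; "q": joint angles; "joint_vel": joint speeds; "joint_torque": joint torques, N m; "eef_pos": TCP position; "tool_rot": TCP orientation; "contact_force": force on the tool from outside, world axes, zero at the start; "torque": the same for the moment, N m; "gripper_width": opening from 0.0 (shut) to 1.0 (fully open); "grasp_force": force on a finger pad.
Only numpy, scipy, OpenCV 4.12 (cv2) and the standard library are available. Lean on these libraries where they do the work, as an engineer would, in place of code of your own. Each camera call takes 0.05 s, during which the arm holds its last target. There are 200 camera calls.

## Task

On a video call, a sister wants to see the underside of the steamer's perforated plate: lift the plate by its black grip out of the open top tier and hold it still in the air with its underside squarely facing the phone, centred on the camera lens and 15 cm from it. Finish while still holding it there, without putting it down or letting go; do not bump the phone or its stand, and leave the bowl, jar, spatula and trivet where they are.

Things in the scene. Friction and masses are not known exactly. Their poses are not given: they have to be found in the camera images.
- plate: Round aluminium steaming plate, 156 mm across, 4 mm thick, dark perforations, 0.15 to 0.31 kg. In its middle a black upright grip bar: 44 mm long (plate's x), 12 mm thick (y), from 4 to 44 mm above the underside. Origin: centre of the underside; z out of the top, up the grip bar. Starts flat and loose in the steamer's top tier with about 4 mm play all round, underside 130 mm above the counter.
- plate_grip (a point): Middle of the grip bar, on the plate's axis, 30 mm above the plate's underside; axes as the plate's. Fingers closing along the plate's y take the bar here.
- steamer: Compact steel steamer, fixed in place: stacked round tiers, 181 mm across, 160 mm high; black side handles towards its +y and -y reach 116 mm from its axis, at most 94 mm high. The top tier is open: a round cavity 164 mm across and 30 mm deep, floor 130 mm and rim 160 mm above the counter. Origin: centre of the underside, z up.
- stand: Low aluminium phone stand, fixed to the counter, base 110 x 85 mm, about 0.11 m high with the phone in it. Origin: centre of the underside, z up; its front (-x) is where the phone's screen looks, roughly to the robot.
- phone: Blue phone, 150 x 72 x 9 mm, fixed in the stand, screen up. The screen leans so that its outward normal is 35 degrees from straight up, towards the stand's front. Origin: centre of its back; x along its length towards its upper end, y across, z out of the screen.
- lens (a point): The phone's camera lens: small white-ringed dot near the upper (far) end of the screen, in the plane of the screen glass, about 101 mm above the counter. Axes as the phone's: z is the viewing direction, straight out of the screen.
- bowl: White enamel bowl, 140 mm across, 60 mm high. Origin: centre of the underside. Bystander.
- jar: Glass jar with brass-coloured twist cap, 74 mm across, 120 mm high. Origin: centre of the underside. Bystander.
- spatula: Bamboo spatula 290 mm long, lying flat crosswise beyond the work. Origin: middle of its underside, x towards the blade. Bystander.
- trivet: Cast aluminium trivet, 150 mm across, 20 mm high, on rubber feet, nearest the robot. Origin: centre of the underside. Bystander.
There are look-alikes about, which are no part of the job. What is shaped like the plate but blue or orange is not meant.

How it is judged:
By the outcome, as a careful person would: the job done as asked, in the order asked, and still so for the second after the job is handed in, while the arm keeps its last pose, push and grip.
It also fails if it takes over 35 s, if anything falls off the work surface, if the arm or the gripper's body presses on something with over 40 N, if the wrist force passes 120 N, or if a joint passes its speed limit or range.

## Working session

There is one attempt and no reset: what is moved stays moved. The work goes in short steps, Python scripts to look and compute and a tool call to move; the robot and the scene stay as the last step left them, time stands still between calls to the robot, and variables do not carry over. Pictures are saved under pics/ and viewed, at most 10 in all, crops included, and the job is handed in when it is done.

Besides the shell and the picture viewer there is one more tool, called after ">>>" as name([rows], argument=value, ...), one row to a line, values as JSON. send_rows: Moves the arm, as the interface text tells. Its arguments: {"type":"object","properties":{"slide":{"type":"array","items":{"type":"array","items":{"type":"number"}}},"roll":{"type":"array","items":{"type":"number"}},"claw":{"type":"array","items":{"type":"number"}},"force":{"type":"number"}},"required":["slide","roll","claw"]}

```bash
mkdir -p pics
python3 - <<'E'
from station import bot
import cv2,numpy as np
for n in("scene","top"):
    im=bot.read_camera(n); cv2.imwrite(f"pics/{n}0.png",im[:,:,::-1]); m=bot.camera_model(n); print(n,np.round(m["camera_matrix"],1).tolist(),np.round(m["camera_from_world"],3).tolist())
o=bot.get_obs(); print(o,bot.grip_depth)
E
```

```text
scene [[412.7, 0.0, 326.5], [0.0, 412.7, 201.0], [0.0, 0.0, 1.0]] [[0.291, 0.957, 0.001, -0.143], [0.81, -0.245, -0.533, -0.39], [-0.51, 0.156, -0.846, 1.571], [0.0, 0.0, 0.0, 1.0]]
top [[452.0, 0.0, 315.5], [0.0, 452.0, 203.2], [0.0, 0.0, 1.0]] [[-0.024, -1.0, -0.0, 0.017], [-0.995, 0.024, -0.099, 0.569], [0.099, -0.002, -0.995, 1.636], [0.0, 0.0, 0.0, 1.0]]
{'t': 0.1, 'q': array([-1.40305933,  0.47771827,  0.02233178,  1.55632315, -0.01144682,
        1.10926173, -0.08311307]), 'joint_vel': array([ 0.00115242, -0.00092721,  0.00015021, -0.00224497,  0.0005973 ,
        0.00019063, -0.00063952]), 'joint_torque': array([ 4.52587148e-03, -5.97753060e+01,  1.61381710e+00, -2.81954008e+01,
        1.28352555e-02,  4.99904781e-03, -9.47144144e-06]), 'eef_pos': array([0.18371678, 0.64899169, 0.23043459]), 'tool_rot': array([-3.06267577e-05,  1.37461508e-01,  9.90506793e-01, -7.90697327e-04]), 'contact_force': array([ 0.25306564,  0.21766043, -0.3868222 ]), 'torque': array([-0.0234331 ,  0.02175557,  0.01338439]), 'grasp_force': 0.0, 'gripper_width': 1.0020144873591996} 0.0187
```

View pics/scene0.png

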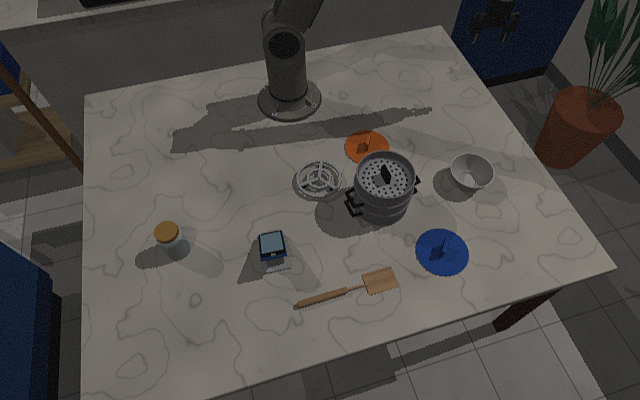

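View pics/top0.png

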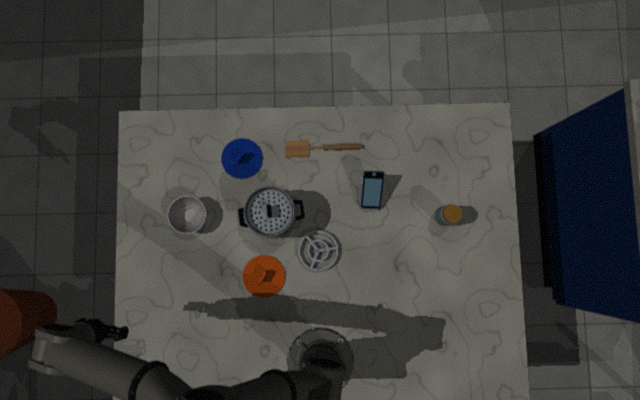

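The scene view shows the plate in the steamer (grip at about 386,175), with the phone at about (272,245). In the top view the grip is at about (273,211), the phone at (372,190), and the lens near (374,174). The blue and orange discs are decoys. I'll crop in closer.

Run:
```python
import cv2,numpy as np
s=cv2.imread("pics/scene0.png");t=cv2.imread("pics/top0.png")
c=lambda im,x,y,w,h,k:cv2.convertScaleAbs(cv2.resize(im[y:y+h,x:x+w],None,fx=k,fy=k,interpolation=cv2.INTER_CUBIC),alpha=1.5)
a=np.hstack([c(s,340,140,80,90,5),c(s,250,225,50,56.25.__int__(),8)[:450]]) if 0 else None
A=c(s,340,140,80,60,5);B=c(s,250,222,80//2,30,10)
C=c(t,235,180,80,60,5);D=c(t,355,165,40,30,10)
E=c(t,355,185,40,30,10)
cv2.imwrite("pics/crop.png",np.vstack([np.hstack([A,B]),np.hstack([C,D])]))
```

```text
(no output)
```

View pics/crop.png

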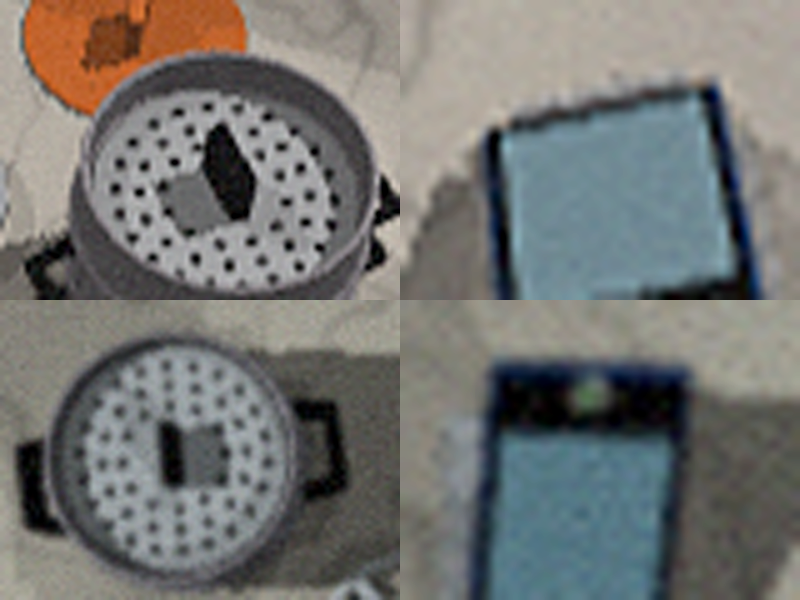

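The top view shows the grip bar at about (269.5,211), with a grey shadow beside it. The lens is at about (374,174.5). The phone is nearly aligned with world x. The scene crop missed the lens end, so I'll measure with masks and triangulate.

```bash
cat > h.py <<'E'
from station import bot
import cv2,numpy as np
def avg(n,k=5): return np.mean([bot.read_camera(n).astype(float) for _ in range(k)],0)[:,:,::-1]
M={n:bot.camera_model(n) for n in("scene","top")}
def P(n): m=M[n]; return m["camera_matrix"]@m["camera_from_world"][:3]
def tri(a,b):  # a: scene px, b: top px
    X=cv2.triangulatePoints(P("scene"),P("top"),np.float64(a).reshape(2,1),np.float64(b).reshape(2,1)).ravel(); return X[:3]/X[3]
def ray(n,p,z):
    m=M[n];T=m["camera_from_world"];R=T[:3,:3];c=-R.T@T[:3,3];d=R.T@np.linalg.inv(m["camera_matrix"])@np.r_[p,1.];return c+d*(z-c[2])/d[2]
def proj(n,X): p=P(n)@np.r_[X,1.];return p[:2]/p[2]
def comp(mask,box):  # largest component inside box x,y,w,h
    x,y,w,h=box;m=np.zeros(mask.shape,np.uint8);m[y:y+h,x:x+w]=mask[y:y+h,x:x+w]
    n,l,s,c=cv2.connectedComponentsWithStats(m);i=1+np.argmax(s[1:,4]);return (l==i).astype(np.uint8),c[i],s[i]
E
python3 - <<'E'
from h import *
s=avg("scene");t=avg("top");np.savez("a.npz",s=s,t=t)
sub=lambda im,box:im[box[1]:box[1]+box[3],box[0]:box[0]+box[2]]
ds=(s.max(2)<40).astype(np.uint8);dt=(t.max(2)<45).astype(np.uint8)
ms,cs,ss=comp(ds,(376,160,20,28));mt,ct,st=comp(dt,(260,198,17,26))
print("bar",cs,ss,ct,st);X=tri(cs,ct);print("bar3d",X,proj("top",X)-ct)
r=cv2.minAreaRect(cv2.findNonZero(mt));print(r)
p=[np.mean(cv2.findNonZero(mt).reshape(-1,2)[cv2.findNonZero(mt).reshape(-1,2)[:,1]==y],0) for y in range(st[1],st[1]+st[3])];p=np.array(p);print(p.tolist())
for n,im,ci in(("scene",s,(250,222,48,60)),("top",t,(352,162,38,56))):
    x,y,w,h=ci;b=sub(im,ci);
    m=np.zeros(im.shape[:2],np.uint8);m[(im[:,:,0]>im[:,:,2]+15)&(im[:,:,0]>70)]=1
    mm,c,st=comp(m,ci);q=cv2.minAreaRect(cv2.findNonZero(mm));print(n,"screen",c,st,cv2.boxPoints(q).round(1).tolist())
k=lambda im,b,f:cv2.convertScaleAbs(cv2.resize(sub(im,b),None,fx=f,fy=f,interpolation=cv2.INTER_CUBIC),alpha=1.8)
cv2.imwrite("pics/c2.png",np.hstack([k(s,(250,240,40,35),10),k(t,(353,165,40,35),10)]))
E
```

```text
bar [385.21374046 174.32824427] [380 165  11  19 131] [268.98275862 210.70689655] [267 204   5  14  58]
bar3d [0.53570878 0.16296829 0.15150538] [-0.28486335 -0.10459154]
((269.0, 210.5), (13.0, 4.0), 90.0)
[[268.0, 204.0], [268.0, 205.0], [268.5, 206.0], [269.0, 207.0], [269.0, 208.0], [269.0, 209.0], [269.0, 210.0], [269.0, 211.0], [269.0, 212.0], [269.0, 213.0], [269.0, 214.0], [269.5, 215.0], [269.5, 216.0], [269.5, 217.0]]
scene screen [270.91048593 242.12787724] [260 231  23  23 391] [[258.3999938964844, 235.10000610351562], [279.3999938964844, 230.89999389648438], [283.0, 249.0], [262.0, 253.1999969482422]]
top screen [371.75057208 191.8993135 ] [363 179  19  27 437] [[362.3999938964844, 204.8000030517578], [365.1000061035156, 177.5], [381.29998779296875, 179.10000610351562], [378.6000061035156, 206.5]]
```

View pics/c2.png

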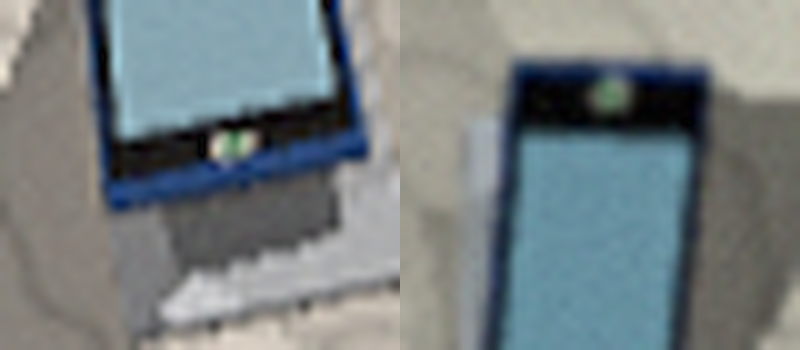

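Left crop (scene): the lens is at about (272.9,254.1). Right crop (top): the lens is at about (373.6,174.1). Next I'll get sub-pixel centroids, yaws and the steamer centre.

Run:
```python
from h import *
d=np.load("a.npz");s,t=d["s"],d["t"]
def wc(W,box):
    x,y,w,h=box;B=W[y:y+h,x:x+w];yy,xx=np.mgrid[y:y+h,x:x+w];c=np.array([(B*xx).sum(),(B*yy).sum()])/B.sum()
    C=np.cov(np.vstack([xx.ravel(),yy.ravel()]),aweights=B.ravel());return c,C
g=lambda im:im.mean(2)
cs,_=wc(np.clip(g(s)-55,0,None),(268,251,10,6));ct,_=wc(np.clip(g(t)-45,0,None),(369,171,10,7))
L=tri(cs,ct);print("lens",cs,ct,L,"reproj",proj("top",L)-ct)
# bar
bs,_=wc(np.clip(60-g(s),0,60),(377,162,17,25));bt,C=wc(np.clip(60-g(t),0,60),(264,202,10,18))
X=tri(bs,bt);print("bar",bs,bt,X)
ev,V=np.linalg.eigh(C);v=V[:,1];a,b=ray("top",bt-7*v,.16),ray("top",bt+7*v,.16);w=a-b;w*=np.sign(w[0]);print("bar yaw",np.degrees(np.arctan2(w[1],w[0])), "ends",a,b)
# phone yaw: screen mask in top; edges per row
m=((t[:,:,0]>t[:,:,2]+15)&(t[:,:,0]>70)).astype(np.uint8)
W=np.clip(t[:,:,0]-t[:,:,2]-5,0,None); rows=range(182,203)
mid=np.array([[ (W[y,358:388]*np.arange(358,388)).sum()/W[y,358:388].sum(),y] for y in rows]);f=np.polyfit(mid[:,1],mid[:,0],1)
up=lambda y:np.array([np.polyval(f,y),y])
n=0.101-L[2]
a=ray("top",up(180),.095);b=ray("top",up(204),.055);w=a-b;print("phone yaw",np.degrees(np.arctan2(w[1],w[0])),"tilt len",np.hypot(*w[:2]))
# left/right screen corners both views
hs=((s[:,:,0]>s[:,:,2]+8)&(s[:,:,0]>70)).astype(np.uint8)
for nm,mm,box in(("s",hs,(255,226,32,30)),("t",m,(358,174,30,38))):
    mk,c,_=comp(mm,box);q=cv2.approxPolyDP(cv2.convexHull(cv2.findNonZero(mk)),3,True).reshape(-1,2);print(nm,c,q.tolist())
# steamer rim
e=cv2.Canny(g(t).astype(np.uint8),60,140)
h=cv2.HoughCircles(cv2.resize(g(t)[170:255,225:320],None,fx=8,fy=8,interpolation=cv2.INTER_CUBIC).clip(0,255).astype(np.uint8),cv2.HOUGH_GRADIENT,1,5,param1=60,param2=30,minRadius=130,maxRadius=240)
for c in h[0][:6]: p=(c[:2]+.5)/8-.5+[225,170];print("circ",p,c[2]/8,ray("top",p,.16)[:2], c[2]/8/452*1.52)
```

```text
lens [271.37465918 253.04827586] [374.37058106 172.5172694 ] [ 0.66479594 -0.20684703  0.1113912 ] reproj [0.01764824 0.00293176]
bar [385.20185582 174.07831132] [268.97981331 210.54714022] [0.53606147 0.16269137 0.153313  ]
bar yaw 5.288002974018658 ends [0.55887605 0.16334123 0.16      ] [0.51149006 0.15895537 0.16      ]
phone yaw -4.812897076850371 tilt len 0.08189534608835876
s [270.91048593 242.12787724] [[282, 249], [262, 253], [260, 235], [279, 231]]
t [371.75057208 191.8993135 ] [[380, 179], [378, 205], [364, 205], [365, 179]]Traceback (most recent call last):
  File "<stdin>", line 27, in <module>
TypeError: 'NoneType' object is not subscriptable
```

Run:
```python
from h import *
d=np.load("a.npz");s,t=d["s"],d["t"];g=lambda im:im.mean(2)
def blob(im,c,r=2):
    x0,y0=np.round(c).astype(int);yy,xx=np.mgrid[y0-r:y0+r+1,x0-r-1:x0+r+2];B=g(im)[y0-r:y0+r+1,x0-r-1:x0+r+2];B=np.clip(B-np.percentile(B,40),0,None);print(B.round().tolist());return np.array([(B*xx).sum(),(B*yy).sum()])/B.sum()
cs=blob(s,(272.9,254.1),1);ct=blob(t,(373.5,174.1));print(cs,ct)
L=tri(cs,ct);print("lens",L,"top ray at .101",ray("top",ct,.101),"scene",ray("scene",cs,.101))
L[2]=.101 if abs(L[2]-.101)<.008 else L[2]; L[:2]=(ray("top",ct,L[2])[:2]+ray("scene",cs,L[2])[:2])/2
# phone yaw: screen-plane intersection, iterate
S=tri([270.91,242.13],[371.75,191.9]);print("screen centre",S,"lens",L,"diff",L-S)
W=np.clip(t[:,:,0]-t[:,:,2]-5,0,None)
mid=np.array([[(W[y,358:388]*np.arange(358,388)).sum()/W[y,358:388].sum(),y] for y in range(182,203)]);f=np.polyfit(mid[:,1],mid[:,0],1)
yaw=0
for _ in range(6):
    n=np.array([-np.sin(np.radians(35))*np.cos(yaw),-np.sin(np.radians(35))*np.sin(yaw),np.cos(np.radians(35))])
    def pl(p):
        a,b=ray("top",p,0),ray("top",p,1);return a+(b-a)*((L-a)@n)/((b-a)@n)
    a,b=[pl([np.polyval(f,y),y]) for y in(182,202)];w=a-b;yaw=np.arctan2(w[1],w[0])
print("yaw",np.degrees(yaw),"n",n)
w=L-S;print("yaw lens-screen",np.degrees(np.arctan2(w[1],w[0])),"slope",np.degrees(np.arctan2(w[2],np.hypot(*w[:2]))))
# steamer: dark outer body from scene/top: rim via ellipse of bright plate
o=bot.get_obs();print(o["t"],o["eef_pos"])
from scipy.spatial.transform import Rotation as Ro
R=Ro.from_quat(np.roll(o["tool_rot"],-1)).as_matrix();print(R.round(4).tolist())
y=np.radians(5.3);print("roll to bar", np.degrees(np.arctan2(R[1,1],R[0,1])),np.degrees(np.arctan2(R[1,0],R[0,0])))
G=np.array([.536,.163,.130+.032]);T=G-np.array([0,0,bot.grip_depth]);print("slide mm",R.T@(T-o["eef_pos"])*1000)
for p in([278,268],):pass
```

```text
[[0.0, 9.0, 0.0, 13.0, 0.0], [38.0, 25.0, 1.0, 34.0, 0.0], [24.0, 11.0, 0.0, 4.0, 0.0]]
[[0.0, 5.0, 25.0, 35.0, 26.0, 8.0, 5.0], [0.0, 11.0, 33.0, 47.0, 34.0, 3.0, 0.0], [0.0, 26.0, 37.0, 39.0, 33.0, 0.0, 0.0], [0.0, 18.0, 32.0, 31.0, 19.0, 0.0, 0.0], [0.0, 0.0, 0.0, 0.0, 0.0, 0.0, 0.0]]
[272.25890776 254.10722611] [373.78601163 173.49786154]
lens [ 0.66318098 -0.20573171  0.10064349] top ray at .101 [ 0.66306215 -0.20599372  0.101     ] scene [ 0.66345322 -0.20536639  0.101     ]
screen centre [ 0.60325747 -0.20155943  0.05542915] lens [ 0.66325769 -0.20568005  0.101     ] diff [ 0.06000022 -0.00412062  0.04557085]
yaw -3.4824129622511064 n [-0.57251732  0.03484027  0.81915204]
yaw lens-screen -3.9287216367383637 slope 37.152174350708734
0.6 [0.1838067  0.64951399 0.23133088]
[[-0.9622, 0.2723, -0.0], [0.2723, 0.9622, 0.0001], [0.0, 0.0001, -1.0]]
roll to bar 74.19674081635615 164.19674095292143
slide mm [-471.37937669 -372.21598906   87.98958069]
```

>>> send_rows([
  [-12,-9,0],
  [-36,-28,0],
  [-67,-53,0],
  [-100,-79,0],
  [-133,-105,0],
  [-166,-131,0],
  [-199,-157,0],
  [-232,-183,0],
], roll=[0,0,0,0,0,0,0,0], claw=[1,1,1,1,1,1,1,1], force=30)

```text
t: 1.27
eef_pos: [0.3575, 0.4085, 0.2315]
tool_rot: [0.0, 0.138, 0.99, 0.0]
contact_force: [0.8, 0.8, -0.5]
gripper_width: 0.999
grasp_force: 0.0
```

>>> send_rows([
  [-32,-26,0],
  [-65,-52,0],
  [-98,-78,0],
  [-131,-104,0],
  [-164,-130,0],
  [-195,-154,0],
  [-222,-176,0],
  [-239,-189,0],
], roll=[-2,-5,-8,-11,-14,-17,-20,-21.1], claw=[1,1,1,1,1,1,1,1])

```text
t: 1.93
eef_pos: [0.5365, 0.1587, 0.2317]
tool_rot: [0.001, -0.045, 0.999, -0.001]
contact_force: [-0.1, 0.6, -0.3]
gripper_width: 1.001
grasp_force: 0.0
```

>>> send_rows([
  [0,2,6],
  [0,4,20],
  [0,4,38],
  [0,4,56],
  [0,4,72],
  [0,4,83],
  [0,4,88],
  [0,4,88],
], roll=[0,0,0,0,0,0,0,0], claw=[1,1,1,1,1,0.7,0.5,0.35])

```text
t: 2.6
eef_pos: [0.5335, 0.1682, 0.1424]
tool_rot: [-0.001, -0.046, 0.999, -0.0]
contact_force: [0.2, 0.0, -0.0]
gripper_width: 0.606
grasp_force: 0.0
```

>>> send_rows([
  [0,0,0],
  [0,0,0],
  [0,0,0],
  [0,0,0],
  [0,0,0],
  [0,0,0],
  [0,0,0],
  [0,0,0],
], roll=[0,0,0,0,0,0,0,0], claw=[0.2,0.1,0,0,0,0,0,0])

```text
t: 3.27
eef_pos: [0.5352, 0.1653, 0.1446]
tool_rot: [0.001, -0.045, 0.999, -0.001]
contact_force: [-0.9, -7.7, 6.0]
gripper_width: 0.136
grasp_force: 30.6
```

>>> send_rows([
  [0,0,-3],
  [0,0,-9],
  [0,0,-18],
  [0,0,-30],
  [0,0,-43],
  [0,0,-55],
  [0,0,-62],
  [0,0,-65],
], roll=[0,0,0,0,0,0,0,0], claw=[0,0,0,0,0,0,0,0], force=40)

```text
t: 3.93
eef_pos: [0.535, 0.169, 0.2099]
tool_rot: [0.001, -0.046, 0.999, 0.001]
contact_force: [0.3, 0.5, -2.2]
gripper_width: 0.136
grasp_force: 39.5
```

Run:
```python
from h import *
s=avg("scene",3);t=avg("top",3);np.savez("b.npz",s=s,t=t)
k=lambda im,b,f:cv2.convertScaleAbs(cv2.resize(im[b[1]:b[1]+b[3],b[0]:b[0]+b[2]],None,fx=f,fy=f,interpolation=cv2.INTER_CUBIC),alpha=1.5)
cv2.imwrite("pics/b.png",np.hstack([k(s,(330,120,100,110),4),k(t,(220,160,100,110),4)]))
g=t.mean(2)[170:256,220:330]
e=cv2.resize(t.mean(2)[165:260,220:325],None,fx=6,fy=6,interpolation=cv2.INTER_CUBIC).clip(0,255).astype(np.uint8)
h=cv2.HoughCircles(e,cv2.HOUGH_GRADIENT,1,20,param1=80,param2=15,minRadius=120,maxRadius=190)
print(None if h is None else [(((c[:2]+.5)/6-.5+[220,165]).round(1).tolist(),c[2]/6) for c in h[0][:4]])
o=bot.get_obs();print(o)
```

```text
None
{'t': 4.2333, 'q': array([-0.58392407,  0.31521402,  0.20558615,  1.87040958, -0.07701246,
        0.96497078,  1.31913674]), 'joint_vel': array([-5.96647722e-04,  7.31307491e-04, -4.84156664e-05, -1.37762395e-03,
        7.73559986e-04, -6.24958901e-04, -9.42296253e-06]), 'joint_torque': array([ 3.66122120e-03, -4.69814765e+01,  2.82910734e+00, -2.64752340e+01,
        1.28404086e-02, -3.74776631e-03,  4.29140100e-04]), 'eef_pos': array([0.53381957, 0.16855284, 0.20753927]), 'tool_rot': array([-6.47125865e-04, -4.62553321e-02,  9.98929408e-01, -2.53480828e-04]), 'contact_force': array([ 0.27601253,  0.61339015, -1.38683632]), 'torque': array([ 0.00837564, -0.04324943, -0.08543106]), 'grasp_force': 39.478567242622375, 'gripper_width': 0.13197323094551763}
```

View pics/b.png

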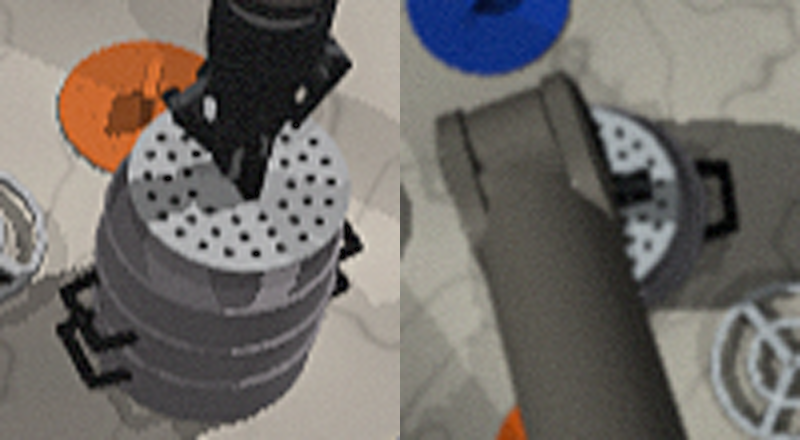

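>>> send_rows([
  [4,-4,0],
  [15,-16,0],
  [30,-32,0],
  [47,-49,0],
  [64,-66,0],
  [79,-82,0],
  [91,-95,0],
  [96,-100,0],
], roll=[-3,-9,-16,-23,-30,-37,-42,-45], claw=[0,0,0,0,0,0,0,0])

```text
t: 4.9
eef_pos: [0.4459, 0.0577, 0.2076]
tool_rot: [-0.001, -0.426, 0.905, -0.0]
contact_force: [0.1, 0.1, -0.2]
gripper_width: 0.133
grasp_force: 39.5
```

>>> send_rows([
  [0,0,2],
  [0,0,6],
  [0,0,11],
  [0,0,16],
  [0,0,20],
  [0,0,24],
  [0,0,26],
  [0,0,26],
], roll=[0,0,0,0,0,0,0,0], claw=[0,0,0,0,0,0,0,0], force=25)

```text
t: 5.57
eef_pos: [0.4477, 0.0603, 0.1816]
tool_rot: [-0.001, -0.425, 0.905, 0.0]
contact_force: [-0.6, 0.5, -1.6]
gripper_width: 0.131
grasp_force: 39.5
```

>>> send_rows([
  [0,0,3],
  [0,0,6],
  [0,0,9],
  [0,0,12],
  [0,0,15],
  [0,0,18],
  [0,0,20],
  [0,0,20],
], roll=[0,0,0,0,0,0,0,0], claw=[0,0,0,0,0,0,0,0], force=25)

```text
t: 6.23
eef_pos: [0.4459, 0.0574, 0.1622]
tool_rot: [-0.003, -0.424, 0.906, -0.0]
contact_force: [-8.7, -9.0, 12.1]
gripper_width: 0.133
grasp_force: 44.4
```

>>> send_rows([
  [0,0,2],
  [0,0,4],
  [0,0,6],
  [0,0,8],
  [0,0,10],
  [0,0,12],
  [0,0,12],
  [0,0,12],
], roll=[0,0,0,0,0,0,0,0], claw=[0,0,0,0,0,0,0,0])

```text
t: 6.9
eef_pos: [0.4451, 0.0567, 0.1499]
tool_rot: [-0.004, -0.424, 0.906, -0.0]
contact_force: [-8.8, -11.1, 10.9]
gripper_width: 0.135
grasp_force: 48.7
```

Run:
```python
from h import *
s=avg("scene",3);t=avg("top",3);np.savez("c.npz",s=s,t=t)
k=lambda im,b,f:cv2.convertScaleAbs(cv2.resize(im[b[1]:b[1]+b[3],b[0]:b[0]+b[2]],None,fx=f,fy=f,interpolation=cv2.INTER_CUBIC),alpha=1.5)
cv2.imwrite("pics/c.png",np.hstack([k(s,(290,80,100,110),4),k(t,(250,190,100,110),4)]))
o=bot.get_obs();print(o["contact_force"],o["eef_pos"],o["q"])
```

```text
[-10.28046908 -10.10702728  10.63756326] [0.44514436 0.05664527 0.14989613] [-0.37639519  0.21671861  0.12369791  2.15957807 -0.03481278  0.77393489
  2.21508661]
```

View pics/c.png

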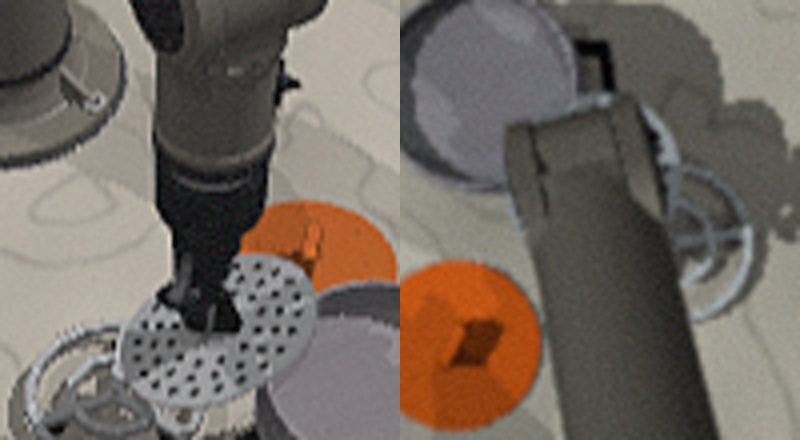

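The plate pivoted on the rim as planned. In the scene crop it is tilted with its steamer-side edge up, still held by the grip. I'll lift clear and measure the tilt.

>>> send_rows([
  [0,0,-4],
  [0,0,-14],
  [0,0,-30],
  [0,0,-50],
  [0,0,-70],
  [0,0,-86],
  [0,0,-96],
  [0,0,-100],
], roll=[0,0,0,0,0,0,0,0], claw=[0,0,0,0,0,0,0,0], force=60)

```text
t: 7.87
eef_pos: [0.449, 0.0608, 0.2523]
tool_rot: [0.002, -0.425, 0.905, -0.0]
contact_force: [-0.2, 0.4, -1.9]
gripper_width: 0.131
grasp_force: 58.4
```

>>> send_rows([
  [3,-5,0],
  [9,-18,0],
  [18,-36,0],
  [27,-54,0],
  [36,-72,0],
  [45,-90,0],
  [54,-108,0],
  [63,-125,0],
], roll=[0,0,0,0,0,0,0,0], claw=[0,0,0,0,0,0,0,0])

```text
t: 8.53
eef_pos: [0.5036, -0.0695, 0.249]
tool_rot: [-0.001, -0.425, 0.905, 0.0]
contact_force: [-0.4, 0.7, -1.5]
gripper_width: 0.131
grasp_force: 58.5
```

>>> send_rows([
  [9,-18,0],
  [18,-36,0],
  [27,-54,0],
  [36,-72,0],
  [45,-90,0],
  [54,-107,0],
  [61,-120,0],
  [64,-126,0],
], roll=[6,13,20,27,34,41,48,54], claw=[0,0,0,0,0,0,0,0])

```text
t: 9.2
eef_pos: [0.5595, -0.2007, 0.2489]
tool_rot: [-0.001, 0.037, 0.999, -0.001]
contact_force: [0.3, 0.1, -1.4]
gripper_width: 0.134
grasp_force: 58.5
```

Run:
```python
from h import *
s=avg("scene",4);t=avg("top",4);np.savez("d.npz",s=s,t=t)
k=lambda im,b,f:cv2.convertScaleAbs(cv2.resize(im[b[1]:b[1]+b[3],b[0]:b[0]+b[2]],None,fx=f,fy=f,interpolation=cv2.INTER_CUBIC),alpha=1.5)
cv2.imwrite("pics/d.png",np.hstack([k(s,(220,150,100,130),4),k(t,(310,140,100,130),4)]))
o=bot.get_obs();print(o["contact_force"],o["eef_pos"],o["tool_rot"],o["q"])
```

```text
[-0.21740766 -0.13085767 -2.38584204] [ 0.55977426 -0.19699935  0.25010241] [-1.62871620e-04  3.10013877e-02  9.99519290e-01  2.75209171e-04] [-0.12773771  0.34570577  0.46485722  1.76069726 -0.17395393  1.07627489
  1.90519666]
```

View pics/d.png

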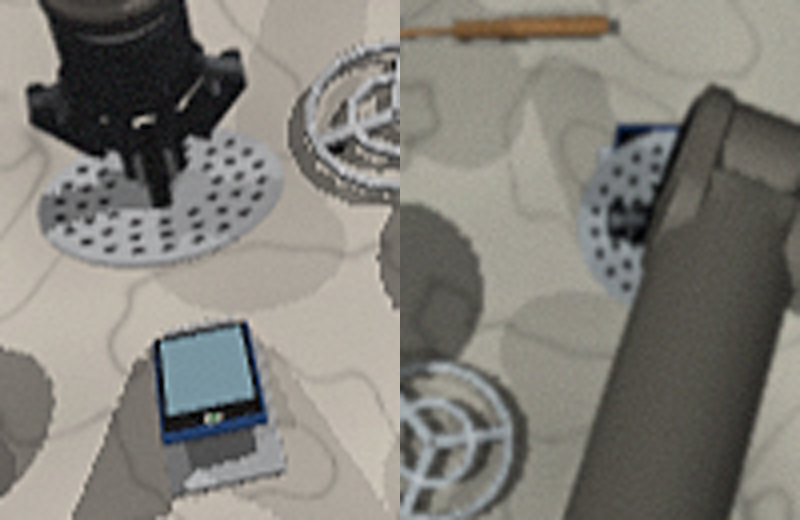

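The plate is held tilted above and in front of the phone. In the scene view it spans roughly px (230–291, 183–216). I'll fit its ellipse and recover the circle's pose in closed form.

```bash
cat >> h.py <<'E'
def plate(s,box,dbg=None):
    x,y,w,h=box;a=s[y:y+h,x:x+w]
    m=((a[:,:,0]-a[:,:,2]>-3)&(a.max(2)>60)).astype(np.uint8)
    m=cv2.morphologyEx(m,cv2.MORPH_CLOSE,np.ones((5,5)));_,l,st,_=cv2.connectedComponentsWithStats(m);m=(l==1+np.argmax(st[1:,4])).astype(np.uint8)
    return m
def circ(E,n,r=.078):
    (cx,cy),(d1,d2),ang=E;A=np.radians(ang);R=np.array([[np.cos(A),-np.sin(A)],[np.sin(A),np.cos(A)]])
    Q=R@np.diag([4/d1**2,4/d2**2])@R.T;c=np.array([cx,cy]);C=np.zeros((3,3));C[:2,:2]=Q;C[:2,2]=C[2,:2]=-Q@c;C[2,2]=c@Q@c-1
    m=M[n];K=m["camera_matrix"];C=K.T@C@K;w,V=np.linalg.eigh(C)
    if (w>0).sum()<2:w,V=np.linalg.eigh(-C)
    i=np.argsort(-w);w,V=w[i],V[:,i];l1,l2,l3=w  # l1>=l2>0>l3
    T=m["camera_from_world"];out=[]
    for sg in(1,-1):
        N=V@np.array([sg*np.sqrt((l1-l2)/(l1-l3)),0,np.sqrt((l2-l3)/(l1-l3))])
        # centre = pole of plane: C^-1 N direction
        X=np.linalg.solve(C,N);X/=X[2];  # direction; depth from radius
        d=r*np.sqrt(-l1*l3)/l2 if False else None
        # scale: plane N.x=D, radius proportional to D: intersect at X (D0=N.X), radius0 via contour ray
        D0=N@X;al=np.linspace(0,2*np.pi,40);p=c[:,None]+R@np.array([d1/2*np.cos(al),d2/2*np.sin(al)])
        Y=np.linalg.inv(K)@np.vstack([p,np.ones(40)]);Y*=D0/(N@Y);r0=np.linalg.norm(Y-X[:,None],axis=0);k=r/r0.mean()
        Nw=T[:3,:3].T@N;Nw*=np.sign(Nw[2]);out.append((T[:3,:3].T@(X*k-T[:3,3]),Nw,r0.std()/r0.mean()))
    return out
E
python3 - <<'E'
from h import *
s=np.load("d.npz")["s"];box=(226,176,70,45);m=plate(s,box)
c=max(cv2.findContours(m,cv2.RETR_EXTERNAL,cv2.CHAIN_APPROX_NONE)[0],key=len).reshape(-1,2)
# keep outer boundary: on hull
h=cv2.convexHull(c.astype(np.int32)).reshape(-1,2).astype(np.float32)
d=np.array([abs(cv2.pointPolygonTest(h.reshape(-1,1,2),(float(p[0]),float(p[1])),True)) for p in c]);p=c[d<.8]
E=cv2.fitEllipse(p.astype(np.float32));E=((E[0][0]+box[0],E[0][1]+box[1]),(E[1][0]+1,E[1][1]+1),E[2]);print(E)
im=cv2.resize(s[150:240,210:310],None,fx=6,fy=6,interpolation=cv2.INTER_CUBIC)
f=lambda v:(v+.5)*6-.5
cv2.ellipse(im,((f(E[0][0]-210),f(E[0][1]-150)),(E[1][0]*6,E[1][1]*6),E[2]),(0,0,255),1)
for q in p:cv2.circle(im,(int(f(q[0]+box[0]-210)),int(f(q[1]+box[1]-150))),2,(0,255,0),-1)
cv2.imwrite("pics/e.png",cv2.convertScaleAbs(im,alpha=1.5))
for X,N,e in circ(E,"scene"):print(X,N,"tilt",np.degrees(np.arccos(N[2])),"yaw",np.degrees(np.arctan2(-N[1],-N[0])),e)
E
```

```text
((259.9822807312012, 198.87666511535645), (32.97689247131348, 62.44679641723633), 78.15190887451172)
[ 0.57438716 -0.19986367  0.23798864] [-0.99925849  0.03173366  0.02180453] tilt 88.75059320637422 yaw -1.8189424951073137 2.008923763603482e-15
[ 0.5700638  -0.19967975  0.24086331] [-0.40678024  0.02808116  0.91309435] tilt 24.063467830126378 yaw -3.949019959304409 1.0991398605386748e-15
```

View pics/e.png

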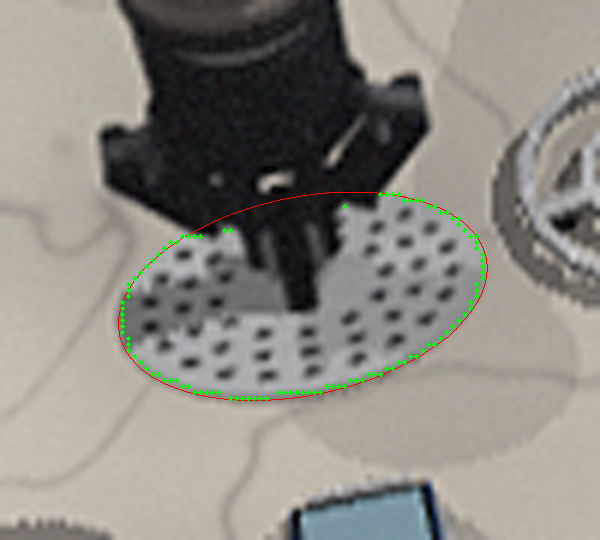

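```bash
cat >> h.py <<'E'
def tilt(s,box):
    m=plate(s,box);c=max(cv2.findContours(m,cv2.RETR_EXTERNAL,cv2.CHAIN_APPROX_NONE)[0],key=len).reshape(-1,2)
    h=cv2.convexHull(c).reshape(-1,1,2).astype(np.float32)
    p=c[[abs(cv2.pointPolygonTest(h,(float(q[0]),float(q[1])),True))<1.2 for q in c]].astype(np.float32)
    for _ in range(6):
        E=cv2.fitEllipseDirect(p);A=np.radians(E[2]);v=(p-np.array(E[0]))@np.array([[np.cos(A),-np.sin(A)],[np.sin(A),np.cos(A)]]);rr=np.hypot(v[:,0]/E[1][0]*2,v[:,1]/E[1][1]*2)
        k=abs(rr-1)*E[1][0]/2<.8
        p=p[k] if k.sum()>20 else p
    print("pts",len(p),E)
    for th in(0,1.2):
        F=((E[0][0]+box[0],E[0][1]+box[1]-th/2),(E[1][0]+1-th,E[1][1]+1),E[2])
        X,N,e=max(circ(F,"scene"),key=lambda o:o[1][2]);print("th",th,X.round(4),"tilt",np.degrees(np.arccos(N[2])).round(2),"yaw",np.degrees(np.arctan2(-N[1],-N[0])).round(1))
    return p
E
python3 - <<'E'
from h import *
for b in((226,176,70,45),(224,182,72,40)): tilt(np.load("d.npz")["s"],b)
E
```

```text
pts 106 ((33.921451568603516, 22.685726165771484), (32.40542984008789, 61.15312576293945), 78.31910705566406)
th 0 [ 0.5669 -0.1997  0.237 ] tilt 23.4 yaw -4.4
th 1.2 [ 0.5657 -0.1993  0.2378] tilt 24.64 yaw -4.2
pts 110 ((35.920074462890625, 16.6779842376709), (32.40771484375, 61.211490631103516), 78.33070373535156)
th 0 [ 0.5674 -0.1997  0.2378] tilt 23.43 yaw -4.4
th 1.2 [ 0.5662 -0.1993  0.2386] tilt 24.67 yaw -4.2
```

The tilt is about 25° and the yaw is right. It needs about 10° more, so I'll go back to the rim and press deeper.

>>> send_rows([
  [3,5,0],
  [9,18,0],
  [18,36,0],
  [27,54,0],
  [36,72,0],
  [45,90,0],
  [54,108,0],
  [64,125,0],
], roll=[0,0,0,0,0,0,0,0], claw=[0,0,0,0,0,0,0,0])

```text
t: 10.27
eef_pos: [0.5035, -0.0673, 0.2505]
tool_rot: [0.0, 0.031, 1.0, 0.0]
contact_force: [0.3, 0.1, -0.9]
gripper_width: 0.131
grasp_force: 58.5
```

>>> send_rows([
  [9,18,0],
  [18,36,0],
  [27,54,0],
  [36,72,0],
  [45,90,0],
  [54,107,0],
  [61,119,0],
  [65,125,0],
], roll=[-6,-13,-20,-27,-34,-41,-48,-54], claw=[0,0,0,0,0,0,0,0])

```text
t: 10.93
eef_pos: [0.4461, 0.0623, 0.2505]
tool_rot: [0.0, -0.429, 0.903, 0.0]
contact_force: [0.0, -1.3, -2.0]
gripper_width: 0.135
grasp_force: 58.5
```

>>> send_rows([
  [0,0,4],
  [0,0,14],
  [0,0,30],
  [0,0,48],
  [0,0,64],
  [0,0,76],
  [0,0,82],
  [0,0,84],
], roll=[0,0,0,0,0,0,0,0], claw=[0,0,0,0,0,0,0,0], force=30)

```text
t: 11.6
eef_pos: [0.4466, 0.0591, 0.1648]
tool_rot: [-0.001, -0.424, 0.906, -0.0]
contact_force: [0.1, -1.6, -1.9]
gripper_width: 0.131
grasp_force: 58.5
```

>>> send_rows([
  [0,0,4],
  [0,0,8],
  [0,0,12],
  [0,0,16],
  [0,0,20],
  [0,0,23],
  [0,0,25],
  [0,0,25],
], roll=[0,0,0,0,0,0,0,0], claw=[0,0,0,0,0,0,0,0])

```text
t: 12.27
eef_pos: [0.4475, 0.0595, 0.1421]
tool_rot: [0.0, -0.424, 0.905, -0.0]
contact_force: [-4.2, -3.0, 10.0]
gripper_width: 0.132
grasp_force: 62.9
```

>>> send_rows([
  [0,0,-4],
  [0,0,-14],
  [0,0,-30],
  [0,0,-50],
  [0,0,-70],
  [0,0,-86],
  [0,0,-96],
  [0,0,-100],
], roll=[0,0,0,0,0,0,0,0], claw=[0,0,0,0,0,0,0,0])

```text
t: 12.93
eef_pos: [0.4482, 0.0603, 0.2432]
tool_rot: [0.002, -0.425, 0.905, -0.0]
contact_force: [0.0, 0.9, -1.4]
gripper_width: 0.131
grasp_force: 61.0
```

Run:
```python
from h import *
s=avg("scene",4);np.savez("f.npz",s=s)
o=bot.get_obs();T=o["eef_pos"];print(T,o["tool_rot"])
G=T+[0,0,.0187];c=proj("scene",G+[.012,.015,-.027]);print(c)
b=(int(c[0])-38,int(c[1])-24,76,50);p=tilt(s,b)
im=cv2.resize(s[b[1]-20:b[1]+60,b[0]-10:b[0]+90],None,fx=6,fy=6,interpolation=cv2.INTER_CUBIC)
for q in p:cv2.circle(im,(int((q[0]+10.5)*6),int((q[1]+20.5)*6)),2,(0,255,0),-1)
cv2.imwrite("pics/f.png",cv2.convertScaleAbs(im,alpha=1.5))
```

```text
[0.44678571 0.05993603 0.24051443] [-6.84268103e-04 -4.25032818e-01  9.05177676e-01  1.01815482e-04]
[348.80307052 143.36133006]
pts 60 ((33.72126770019531, 27.36688995361328), (28.87534523010254, 69.285400390625), 52.622955322265625)
th 0 [0.5975 0.0057 0.4053] tilt 39.52 yaw 45.5
th 1.2 [0.5964 0.0061 0.4059] tilt 40.31 yaw 44.5
```

View pics/f.png

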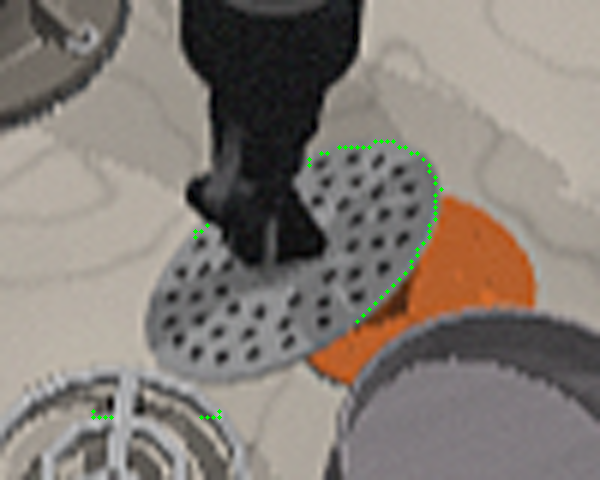

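The crop shows the plate cleanly, spanning (147–438, 143–382). The trivet below it and the steamer at the lower right contaminate the mask, so I'll blank them and refit.

Run:
```python
from h import *
s=np.load("f.npz")["s"];b=(348-38,143-24,76,50);s=s.copy()
X=lambda u,v:[(u/6-.5-10+b[0]),(v/6-.5-20+b[1])]
for poly in([(0,340),(146,340),(165,372),(190,386),(235,386),(240,480),(0,480)],[(230,386),(300,360),(320,362),(330,352),(380,318),(600,300),(600,480),(230,480)]):
    cv2.fillPoly(s,[np.round([X(*q) for q in poly]).astype(np.int32)],(0,100,200))
p=tilt(s,b)
im=cv2.resize(s[b[1]-20:b[1]+60,b[0]-10:b[0]+90],None,fx=6,fy=6,interpolation=cv2.INTER_CUBIC)
print(np.array(p).min(0),np.array(p).max(0))
```

```text
pts 103 ((38.39445114135742, 22.957042694091797), (28.041038513183594, 55.23661422729492), 54.989723205566406)
th 0 [0.4517 0.0742 0.2327] tilt 33.86 yaw 50.3
th 1.2 [0.4503 0.0747 0.2334] tilt 34.84 yaw 48.6
[14.  3.] [63. 43.]
```

>>> send_rows([
  [3,-5,0],
  [9,-18,0],
  [18,-36,0],
  [27,-54,0],
  [36,-72,0],
  [45,-90,0],
  [54,-108,0],
  [63,-125,0],
], roll=[0,0,0,0,0,0,0,0], claw=[0,0,0,0,0,0,0,0])

```text
t: 13.8
eef_pos: [0.5032, -0.0699, 0.2403]
tool_rot: [-0.001, -0.425, 0.905, 0.0]
contact_force: [-0.1, -0.1, -2.1]
gripper_width: 0.131
grasp_force: 61.0
```

>>> send_rows([
  [9,-18,0],
  [18,-36,0],
  [27,-54,0],
  [36,-72,0],
  [45,-90,0],
  [54,-107,0],
  [61,-120,0],
  [64,-126,0],
], roll=[6,13,20,27,34,41,48,54], claw=[0,0,0,0,0,0,0,0])

```text
t: 14.47
eef_pos: [0.559, -0.201, 0.2403]
tool_rot: [-0.001, 0.037, 0.999, -0.001]
contact_force: [-0.1, 0.1, -1.6]
gripper_width: 0.13
grasp_force: 61.0
```

Run:
```python
from h import *
s=avg("scene",4);t=avg("top",4);np.savez("g.npz",s=s,t=t)
o=bot.get_obs();print(o["t"],o["eef_pos"],o["tool_rot"],o["contact_force"])
p=tilt(s,(224,182,74,42));print(p.min(0),p.max(0))
C=np.array([.574,-.2,.234])
k=lambda im,b,f:cv2.convertScaleAbs(cv2.resize(im[b[1]:b[1]+b[3],b[0]:b[0]+b[2]],None,fx=f,fy=f,interpolation=cv2.INTER_CUBIC),alpha=1.5)
cv2.imwrite("pics/g.png",np.hstack([k(s,(220,170,80,100),5),k(t,(330,150,80,100),5)]))
```

```text
14.8667 [ 0.55916204 -0.1972407   0.24113376] [-1.65320910e-04  3.10334132e-02  9.99518287e-01  3.06971477e-04] [-0.51552368  0.18730446 -0.91790184]
pts 117 ((36.199546813964844, 18.89559555053711), (23.542585372924805, 60.85444641113281), 78.65145111083984)
th 0 [ 0.5689 -0.2004  0.229 ] tilt 32.98 yaw -4.4
th 1.2 [ 0.5678 -0.2     0.2298] tilt 34.13 yaw -4.2
[6. 6.] [66. 32.]
```

View pics/g.png

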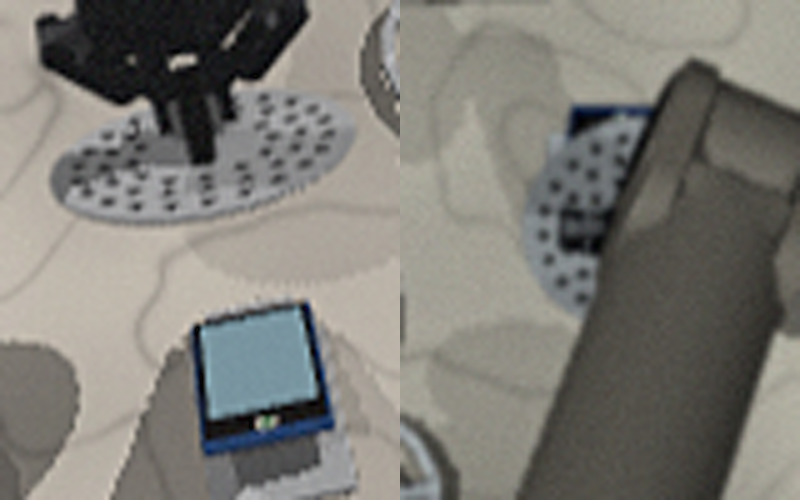

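Scene crop: the plate is tilted about 34° and facing the phone. Top crop: the left half-arc of the plate is visible, from about (620,118) to (580,315). I'll fit the centre by casting edge rays from both views onto the plate plane.

Run:
```python
from h import *
from scipy.optimize import least_squares
d=np.load("g.npz");s,t=d["s"],d["t"]
th,yw=np.radians(34.2),np.radians(-4.0);n=np.array([-np.sin(th)*np.cos(yw),-np.sin(th)*np.sin(yw),np.cos(th)])
G=np.array([.5592,-.1972,.2598]);e=G-.028*n;print("expected top-face centre",e.round(4))
ux=np.cross([0,1,0],n);ux/=np.linalg.norm(ux);uy=np.cross(n,ux)
def cast(nm,p,o):
    a,b=ray(nm,p,0),ray(nm,p,1);q=a+(b-a)*((o-a)@n)/((b-a)@n)-o;return [q@ux,q@uy]
b=(224,182,74,42);ps=tilt(s,b)+np.array(b[:2])
# top: aluminium vs counter by colour, left arc
bt=(428,160,30,60);bt=(430-100+100-75+0,160,0,0)
x0,y0,w,h=350,168,30,50
a=t[y0:y0+h,x0:x0+w];m=((a[:,:,0]-a[:,:,2]>-3)&(a.max(2)>45)).astype(np.uint8)
pt=[]
for r in range(175-y0,211-y0):
    c=np.flatnonzero(m[r])
    if len(c)>3:pt.append([x0+c[0]-.5,y0+r])
pt=np.array(pt);print(pt[::4].tolist())
for off in(0,-.003,-.006):
    o=e+off*n
    for nm,P_ in(("scene",ps),("top",pt)):
        q=np.array([cast(nm,p,o) for p in P_])
        f=least_squares(lambda v:np.hypot(q[:,0]-v[0],q[:,1]-v[1])-.078,[0,0],loss="soft_l1",f_scale=.001);g=least_squares(lambda v:np.hypot(q[:,0]-v[0],q[:,1]-v[1])-v[2],[0,0,.078],loss="soft_l1",f_scale=.001)
        print(off,nm,(f.x*1000).round(1),"rms",1000*np.sqrt(np.mean(f.fun**2)).round(5),"free",(g.x*1000).round(1),(o+f.x[0]*ux+f.x[1]*uy).round(4))
```

```text
expected top-face centre [ 0.5749 -0.1983  0.2366]
pts 117 ((36.199546813964844, 18.89559555053711), (23.542585372924805, 60.85444641113281), 78.65145111083984)
th 0 [ 0.5689 -0.2004  0.229 ] tilt 32.98 yaw -4.4
th 1.2 [ 0.5678 -0.2     0.2298] tilt 34.13 yaw -4.2
[[362.5, 175.0], [358.5, 179.0], [357.5, 183.0], [355.5, 187.0], [354.5, 191.0], [353.5, 195.0], [354.5, 199.0], [354.5, 203.0], [357.5, 207.0]]
0 scene [-1.6 -2.3] rms 1.73 free [-1.5 -2.2 77.2] [ 0.5735 -0.2006  0.2358]
0 top [-2.5  0.4] rms 3.5500000000000003 free [ -0.6 -21.1  98.1] [ 0.5729 -0.1979  0.2353]
-0.003 scene [-8.8 -2.1] rms 1.57 free [-8.8 -2.1 77.8] [ 0.5693 -0.2005  0.2293]
-0.003 top [-4.   0.2] rms 3.58 free [ -2.1 -21.5  98.3] [ 0.5733 -0.1982  0.2319]
-0.006 scene [-16.   -1.9] rms 1.59 free [-16.   -1.9  78.3] [ 0.565  -0.2004  0.2228]
-0.006 top [-5.6  0.1] rms 3.61 free [ -3.7 -21.9  98.6] [ 0.5736 -0.1985  0.2285]
```

>>> send_rows([
  [0,0,1],
  [-1,0,3],
  [-2,-1,5],
  [-2,-1,7],
  [-2,-1,8.5],
  [-2,-1,8.5],
  [-2,-1,8.5],
  [-2,-1,8.5],
], roll=[0,0,0,0,0,0,0,0], claw=[0,0,0,0,0,0,0,0])

```text
t: 15.53
eef_pos: [0.5613, -0.1992, 0.2328]
tool_rot: [0.0, 0.032, 0.999, -0.0]
contact_force: [-0.3, -0.3, -1.8]
gripper_width: 0.134
grasp_force: 61.0
```

Run:
```python
from h import *
s=avg("scene",4);o=bot.get_obs();print(o["t"],o["eef_pos"],o["contact_force"],o["joint_vel"].round(3))
tilt(s,(224,184,74,42))
```

```text
15.7333 [ 0.56131442 -0.19922348  0.23289515] [-0.09334483 -0.39158837 -1.70323708] [-0.001  0.001 -0.001  0.     0.001  0.     0.001]
pts 116 ((37.22665023803711, 19.028343200683594), (23.600820541381836, 60.789955139160156), 78.44554901123047)
th 0 [ 0.5736 -0.1992  0.2254] tilt 33.21 yaw -4.0
th 1.2 [ 0.5725 -0.1989  0.2262] tilt 34.35 yaw -3.9
```

The tilt is 34.4° at the right azimuth, the plate is still, and its position matches the target. Handing in.

```bash
python3 -c "
from station import bot
print(bot.hand_in())"
```

```text
the job is handed in; nothing more can be done
None
```

I lifted the plate out by its grip and handed in with it still held, its underside facing the phone, centred on the lens and about 15 cm away to within a few millimetres. Its tilt measured about 34.4° against the 35° needed, set by pivoting the plate in the fingers against the steamer rim.

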